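# Drop a worn bearing into the lever bin and ease the lid shut

### The arm

A 7-joint arm with a two-finger parallel gripper is mounted at the origin on the work surface. World frame = base frame: x ahead of the robot, y to its left, z up, the work surface at z = 0. Lengths are in m, angles in rad, forces in N, time in s.
With the tool pointing down it reaches from about 0.4 to 0.925 m from the base axis. Payload 4.1 kg.
Tool frame: the origin (TCP) lies on the centre line of the jaws, within the pads' length; the fingertips stand 11 mm ahead of it and the grasp point (between the pads) lies 8 mm behind it; z points along the fingers, y is the line along which they close (so a half turn about z gives the same grasp; the last joint's range is limited). The gripper opens to 85 mm and grips with 20 to 120 N. Pads are 22 mm wide; open, the fingers measure 114 mm over their backs; the gripper's body (76 mm by 85 mm) begins 54 mm behind the grasp point. The pads swing forward as they close: fully open they stand 13 mm farther back than shut.
Start: joints at [1.191, 0.398, 0.045, 1.537, -0.019, 1.207, -0.051], TCP at [0.18, -0.625, 0.242] pointing down, gripper open.
Joint ranges: [-2.82, 2.82], [-0.49, 2.23], [-1.37, 1.46], [0, 2.46], [-1.36, 4.5], [0.23, 2], [-2.94, 2.94]. Speed limits (rad/s): [2.57, 2.57, 3.14, 3.14, 3.14, 3.14, 3.14].

### API

Orientations are given as a unit quaternion [x, y, z, w].
In Python, from workcell import observe, capture, hand_in gives the robot as it stands. The module is installed in compiled form; this text tells all that it offers.
- The arm moves only by the shell command python3 -m handwheel 'ROWS'. ROWS is JSON, a list of rows, each a list of 5 numbers: the shift along the world's x, y, z in units of 40 mm (1.0 is 40 mm), then the turn about the world's z in units of 6 degrees (1.0 is 6 degrees), then the opening, from -1 (shut) to 1 (fully open), so that 0 is half open. A call has 1 to 12 rows; each row shifts and turns the commanded pose from where the row before left it; what a row does not reach is not made up. A row lasts 1/12 s, in which the tool goes at most 41.7 mm and 7.16 degrees, less where a joint would pass 70% of its speed; a pose out of reach is approached as far as the arm can. A call is refused whole if a number of a shift passes 1 or a number of a turn 1, either way. A call with a gripper value outside its range is refused whole. The fingers move at their own pace and stop on an object; the grip force is fixed at half the most. Time passes only in rows, so rows that do not move let the fingers close. It gives the time, the measured TCP pose, the force, the opening and the grip force at its end, in the units of the state.
- observe(): the state, without advancing time (a new reading comes with each control period).
- capture(name): name is "scene" or "side" or "wrist"; returns a dict with "frame" (400x640x3 uint8, red, green, blue), "z_map" (400x640 float32, m along the optical axis (not along the pixel's ray), 0 where there is no reading), "K" (3x3 intrinsics, pixels), "T" (4x4, takes a point from camera to world coordinates). Camera axes: x right, y up, looking along -z (the intrinsics and any distortion apply to the point x, -y, -z); pixel columns grow to the right and rows downward; lengths in m; the calibration is good to about 2 mm. A picture is of the moment at which its call begins.
- hand_in(): hands the job in; it is judged then, once.
The state is a dict: "t": time; "qpos": joint angles; "qd": joint speeds; "tau": joint torques, N m; "tool_pos": TCP position; "eef_rot": TCP orientation; "wrist_force": force on the tool from outside, world axes, zero at the start; "ft_torque": the same for the moment, N m; "opening": finger opening in m; "grasp_force": force on a finger pad.
Only numpy, scipy, OpenCV 4.12 (cv2) and the standard library are available. Lean on these libraries where they do the work, as an engineer would, in place of code of your own. Each camera call takes 0.05 s, during which the arm holds its last target. There are 200 camera calls.

### The job

A worn wheel bearing waits on the small white chute of the blue scrap bin, held back by the closed yellow lid. With the fingertips, press the bin's red lever pad all the way down, without forcing it against its stop, so that the linked lid swings fully open and the bearing rolls in; then let the lever up slowly so that the lid eases shut without slamming, and take the hand away. Do not touch the lid or the bearing, and leave the mug, tools and parts on the bench where they are.

Things in the scene. Friction and masses are not known exactly. Their poses are not given: they have to be found in the camera images.
- bin: blue sheet-metal scrap bin, open box 170 (x) x 150 (y) x 115 mm high, walls 4 mm, screwed to the bench. Origin at the centre of its underside on the bench; -x is its front (lever pad side, towards the robot), +y the side with the chute, +z up. The chute is a 44 mm wide white metal channel that climbs away from the bin's rim on the +y side, from x -72 to -28 mm, out to y = 173 mm, its top at most 170 mm above the bench. The inside of the bin is |x| < 81, |y| < 71 mm.
- lever (a joint): angle of the red-padded steel lever that runs along the bin's -y side: 0 = at rest (pad up), 0.46 rad = hard stop, pad fully down. The pivot lies across the bin at x -20, y -92, z 85 mm in the bin's frame. A lever angle of q turns the lid to 2.4 q (rigid link, both ways). It has no catch: the lid's weight pushes the pad up with about 1 to 6 N at the pad, and when let go the lid falls shut and the lever flies up.
- lever_pad (a point): centre of the top face of the red lever pad (45 x 50 mm in the bin's x and y, 8 mm thick), moving with the lever. At rest it stands 124 mm above the bench, 85 mm in front of the bin's front wall, at x -170, y -92 mm in the bin's frame, face level. To reach the stop it goes 71 mm almost straight down (within 6 mm sideways along x, ending 53 mm above the bench, its face then tilted 0.46 rad down towards the robot).
- lid (a joint): angle of the yellow sheet-steel lid, hinged along the bin's far (+x) rim: 0 = shut, 1.10 rad = fully open (lever at its stop). Negative speed is closing; falling free it slams at several rad/s, eased down it should stay well under 1.5 rad/s (a pad rise of about 90 mm/s); 30 mm/s at the pad is gentle.
- lid_front (a point): middle of the front edge of the yellow lid (176 x 156 mm plate 4 mm thick), moving with the lid; when shut it is 121 mm above the bench, just over the bin's front wall. Along the lid's +y edge a 38 mm high flange stands up, the gate that holds back the bearing.
- bearing_center (a point): centre of the worn wheel bearing, a dark steel roller 32 mm in diameter and 24 mm long with a black and brass face, lying on the chute against the lid's flange (about 137 mm above the bench). It rolls into the bin by itself within a second once the lid has risen about 0.5 rad.
- mug: white ceramic mug, 80 mm across, 92 mm high, origin at the centre of its underside; not to be disturbed
- pump_head: black plastic pump head, 55 x 30 x 50 mm high, origin at the centre of its underside; not to be disturbed
- brake_pad_a: green brake pad 55 x 14 x 10 mm with a short steel stud on top (23 mm high in all), origin at the centre of its underside; not to be disturbed
- brake_pad_b: the other green brake pad, same size; not to be disturbed
- spoke_wrench: chrome spoke wrench, flat disc 34 mm across with a tab, 7 mm thick, origin under the disc; not to be disturbed
- screwdriver: screwdriver lying on the bench to the left, about 200 mm long; not to be disturbed

How it is judged:
On the way:
1. the lever is pressed down, the lid stands open (over 0.95 of 1.10 rad) and the bearing has rolled into the bin (value of joint lid above 0.95 rad and x of bearing_center in the frame of bin between -0.085 and 0.085 m and y of bearing_center in the frame of bin between -0.075 and 0.075 m and z of bearing_center in the frame of bin below 0.06 m), for 0.2 s.
At the end, for the whole second after the job is handed in: The bearing lies inside the bin (its centre within the walls and under 60 mm above the bench), the lid is shut (under 0.04 rad) and the lever is up (under 0.02 rad); each of the mug, pump head, brake pads, spoke wrench and screwdriver is within 20 mm of where it began (value of joint lid below 0.04 rad and value of joint lever below 0.02 rad and x of bearing_center in the frame of bin between -0.085 and 0.085 m and y of bearing_center in the frame of bin between -0.075 and 0.075 m and z of bearing_center in the frame of bin below 0.06 m and not (distance of mug from where it was at the start of the episode above 0.02 m) and not (distance of pump_head from where it was at the start of the episode above 0.02 m) and not (distance of brake_pad_a from where it was at the start of the episode above 0.02 m) and not (distance of brake_pad_b from where it was at the start of the episode above 0.02 m) and not (distance of spoke_wrench from where it was at the start of the episode above 0.02 m) and not (distance of screwdriver from where it was at the start of the episode above 0.02 m)); the robot touches nothing.
It fails at once if the lid slams: it closes faster than 1.8 rad/s (velocity of joint lid below -1.8 rad/s).
It fails at once if the robot touches the lid (contact force between any of the fingers, the arm and lid above 0.5 N).
It fails at once if the robot touches the bearing (contact force between any of the fingers, the arm and bearing above 0.5 N).
It fails at once if the lever is forced or pinched with more than 60 N (contact force between the fingers and lever above 60 N).
It fails at once if a bystander (mug, pump head, brake pad, spoke wrench or screwdriver) is shifted over 20 mm, lifted or knocked over (distance of any of mug, pump_head, brake_pad_a, brake_pad_b, spoke_wrench, screwdriver from where it was at the start of the episode above 0.02 m).
It also fails if it takes over 48 s, if anything falls off the work surface, if the arm or the gripper's body presses on something with over 40 N, if the wrist force passes 120 N, or if a joint passes its speed limit or range.

## Working session

There is one attempt and no reset: what is moved stays moved. The work goes in short steps, Python scripts to look and compute and a shell command to move; the robot and the scene stay as the last step left them, time stands still between calls to the robot, and variables do not carry over. Pictures are saved under pics/ and viewed, at most 10 in all, crops included, and the job is handed in when it is done.

```bash
mkdir -p pics; cat > h.py <<'E'
import numpy as np, cv2
from workcell import observe, capture
def w(c,u,v):
    z=c["z_map"][int(v),int(u)]; K=c["K"]
    return (c["T"]@[(u-K[0,2])*z/K[0,0],-(v-K[1,2])*z/K[1,1],-z,1])[:3]
def cloud(c):
    K=c["K"];z=c["z_map"];v,u=np.mgrid[:400,:640]
    P=np.stack([(u-K[0,2])*z/K[0,0],-(v-K[1,2])*z/K[1,1],-z,np.ones_like(z)],-1)
    return (P@c["T"].T)[...,:3]
E
python3 - <<'E'
from h import *
for n in("scene","side"):
    c=capture(n); cv2.imwrite(f"pics/{n}.png",c["frame"][...,::-1]); P=cloud(c)
    f=c["frame"].astype(int); m=(f[...,0]>120)&(f[...,1]<70)&(f[...,2]<70)&(c["z_map"]>0)
    nl,l,s,ce=cv2.connectedComponentsWithStats(m.astype(np.uint8))
    for i in range(1,nl):
        if s[i,4]>30: print(n,s[i],np.median(P[l==i],0).round(4),np.percentile(P[l==i],[3,97],0).round(3).tolist())
print(observe())
E
```

```text
scene [304 123  30   6 160] [0.3886 0.3696 0.0221] [[0.351, 0.336, 0.013], [0.424, 0.398, 0.027]]
scene [235 192  24  20 256] [ 0.4561 -0.0589  0.1227] [[0.431, -0.083, 0.117], [0.477, -0.035, 0.126]]
scene [  58  343  126   57 3706] [ 0.5255 -0.5539  0.1185] [[0.464, -0.631, 0.115], [0.639, -0.512, 0.122]]
scene [372 370  14  14 151] [ 0.9717 -0.2487  0.139 ] [[0.959, -0.26, 0.098], [0.983, -0.232, 0.143]]
side [211 150  29  24 232] [0.3843 0.3611 0.0219] [[0.347, 0.334, 0.013], [0.423, 0.394, 0.027]]
side [265 249  24  23 424] [ 0.4533 -0.0634  0.1235] [[0.433, -0.085, 0.121], [0.473, -0.039, 0.126]]
side [543 262  15  12 129] [ 0.9698 -0.2517  0.1397] [[0.957, -0.263, 0.137], [0.982, -0.24, 0.142]]
{'t': 0.1, 'qpos': array([ 1.1909889 ,  0.39913033,  0.04504902,  1.53775707, -0.01869999,
        1.20689754, -0.05068968]), 'qd': array([ 0.00045299, -0.00057265, -0.00063461, -0.00157729, -0.00103249,
       -0.00065684, -0.00043353]), 'tau': array([ 3.39228216e-03, -4.76267767e+01,  1.36980582e+00, -2.54950726e+01,
        1.19831852e-02,  5.01090559e-03,  7.63198528e-06]), 'tool_pos': array([ 0.18000055, -0.62400642,  0.24135828]), 'eef_rot': array([ 9.90151452e-01,  1.39997566e-01, -1.86965904e-04, -8.65392946e-04]), 'wrist_force': array([-0.68459142, -0.55677631, -0.34436524]), 'ft_torque': array([ 0.02419808, -0.00790509,  0.01268996]), 'grasp_force': 0.0, 'opening': 0.08559106166915958}
```

View pics/scene.png

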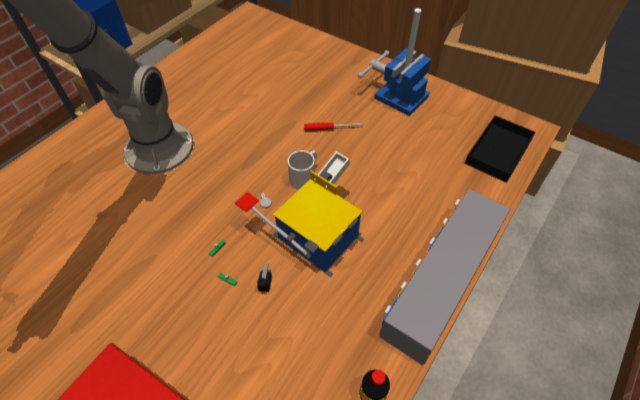

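View pics/side.png

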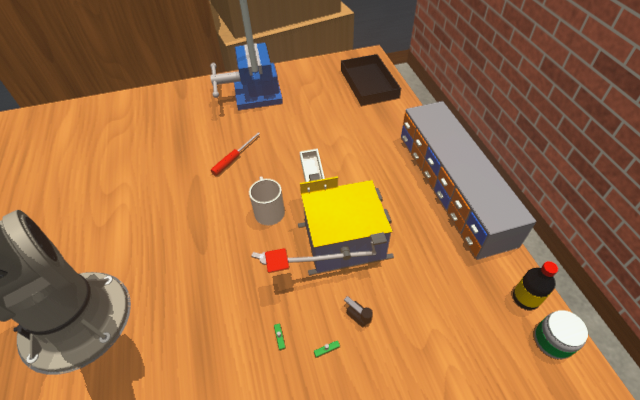

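The scene view shows the red pad at (247,202) with the wrench just beyond it, the mug at (301,170) and the yellow lid at (318,213). In the side view the pad is at (277,260), the mug at (267,200) and the lid at (345,212). Next I'll get the bin's yaw from the lid.

```bash
python3 - <<'E'
from h import *
for n in("scene","side"):
    c=capture(n);P=cloud(c);f=c["frame"].astype(int)
    m=(f[...,0]>150)&(f[...,1]>140)&(f[...,2]<70)&(abs(P[...,2]-.121)<.008)
    m=cv2.morphologyEx(m.astype(np.uint8),cv2.MORPH_OPEN,np.ones((5,5)))>0
    r=cv2.minAreaRect(P[m][:,:2].astype(np.float32)*1000);print(n,r)
    for a in(r[2],r[2]-90):
        a=np.deg2rad(a);R=np.array([[np.cos(a),-np.sin(a)],[np.sin(a),np.cos(a)]])
        print(np.rad2deg(a),"pad in lid frame",R.T@(np.array([454.5,-61])-r[0]))
c=capture("side")
for uv in((259,257),(267,190),(263,185),(312,178)):print(uv,w(c,*uv).round(3))
E
```

```text
scene ((628.880126953125, 21.419418334960938), (158.0670166015625, 176.90948486328125), 85.52214813232422)
85.52214813232422 pad in lid frame [-95.78234618 167.41305611]
-4.477851867675782 pad in lid frame [-167.41305611  -95.78234618]
side ((629.1026000976562, 18.379074096679688), (157.69464111328125, 175.90655517578125), 85.85749816894531)
85.85749816894531 pad in lid frame [-91.78451847 168.41231408]
-4.1425018310546875 pad in lid frame [-168.41231408  -91.78451847]
(259, 257) [0.418 0.03  0.006]
(267, 190) [0.477 0.196 0.048]
(263, 185) [0.469 0.194 0.073]
(312, 178) [0.579 0.11  0.152]
```

```bash
python3 -m handwheel '[[0.3,0.58,0,-0.28,-1],[0.3,0.58,0,-0.28,-1],[0.3,0.58,0,-0.28,-1],[0.3,0.58,0,-0.28,-1],[0.3,0.58,0,-0.28,-1],[0.3,0.58,0,-0.28,-1],[0.3,0.58,0,-0.28,-1],[0.3,0.58,0,-0.28,-1],[0.3,0.58,0,-0.28,-1],[0.3,0.58,0,-0.28,-1],[0.3,0.58,0,-0.28,-1],[0.3,0.58,0,-0.28,-1]]'
```

```text
t: 1.25
tool_pos: [0.3245, -0.3449, 0.2424]
eef_rot: [0.999, -0.036, 0.0, 0.0]
wrist_force: [-0.2, -1.0, 0.6]
opening: 0.0001
grasp_force: 0.0
```

```bash
python3 -m handwheel '[[0.3,0.7,0,0,-1],[0.3,0.7,0,0,-1],[0.3,0.7,0,0,-1],[0.3,0.7,0,0,-1],[0.3,0.7,-0.1,0,-1],[0.3,0.7,-0.1,0,-1],[0.3,0.7,-0.2,0,-1],[0.3,0.7,-0.2,0,-1],[0.4,0.8,-0.2,0,-1],[0.4,0.7,-0.2,0,-1],[0,0,0,0,-1],[0,0,0,0,-1]]'
python3 - <<'E'
from h import *
a=capture("side")["frame"][180:330,200:400];b=capture("wrist")["frame"]
a=cv2.resize(a,(533,400));cv2.imwrite("pics/c1.png",cv2.resize(np.hstack([a,b]),(800,273))[...,::-1])
print(observe()["tool_pos"])
E
```

```text
t: 2.25
tool_pos: [0.4524, -0.0603, 0.202]
eef_rot: [0.999, -0.033, -0.0, -0.0]
wrist_force: [0.3, -1.7, 0.3]
opening: 0.0002
grasp_force: 0.0
[ 0.45182213 -0.06295256  0.2023003 ]
```

View pics/c1.png

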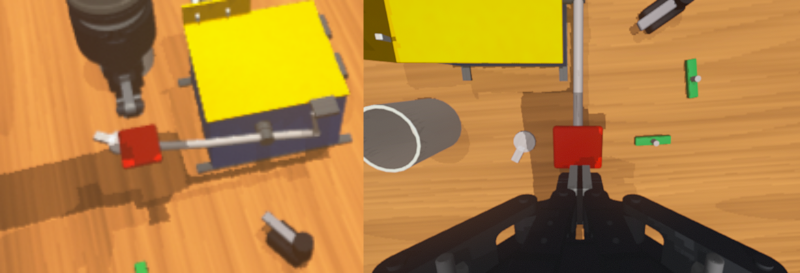

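The fingertips hang over the pad, which sits at (140,146) in the side crop and (578,146) in the wrist view. The mug is clear to the left, so I'll descend.

```bash
python3 -m handwheel '[[0,0,-0.3,0,-1],[0,0,-0.3,0,-1],[0,0,-0.3,0,-1],[0,0,-0.2,0,-1],[0,0,-0.2,0,-1],[0,0,-0.1,0,-1],[0,0,-0.1,0,-1],[0,0,-0.1,0,-1],[0,0,-0.1,0,-1],[0,0,-0.1,0,-1],[0,0,0,0,-1]]'
```

```text
t: 3.27
tool_pos: [0.4515, -0.0622, 0.13]
eef_rot: [0.999, -0.035, -0.001, 0.0]
wrist_force: [-1.9, 0.6, 5.0]
opening: -0.0
grasp_force: 2.1
```

```bash
python3 -m handwheel '[[0,0,-0.1,0,-1],[0,0,-0.1,0,-1],[0,0,-0.1,0,-1],[0,0,-0.1,0,-1],[0,0,-0.1,0,-1],[0,0,-0.1,0,-1],[0,0,-0.1,0,-1],[0,0,-0.1,0,-1],[0,0,-0.1,0,-1],[0,0,-0.1,0,-1],[0,0,0,0,-1]]'
python3 - <<'E'
from h import *
a=capture("side")["frame"][140:340,200:420];b=capture("wrist")["frame"]
a=cv2.resize(a,(440,400));cv2.imwrite("pics/c2.png",cv2.resize(np.hstack([a,b]),(800,296))[...,::-1])
E
```

```text
t: 4.18
tool_pos: [0.4521, -0.0622, 0.0895]
eef_rot: [0.999, -0.035, -0.0, -0.0]
wrist_force: [-1.8, -0.7, 2.4]
opening: 0.0003
grasp_force: 1.4
```

View pics/c2.png

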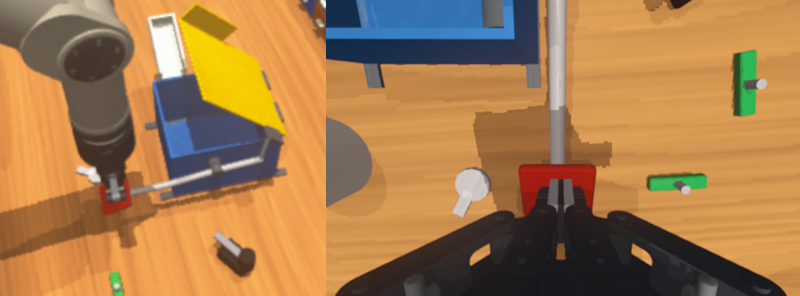

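The tips are at the middle of the pad (115,190), and the lid is about 0.7 rad open. I'll keep pressing in small steps and watch the force.

```bash
python3 -m handwheel '[[0,0,-0.1,0,-1],[0,0,-0.1,0,-1],[0,0,-0.05,0,-1],[0,0,-0.05,0,-1],[0,0,-0.05,0,-1],[0,0,0,0,-1],[0,0,0,0,-1]]'
```

```text
t: 4.87
tool_pos: [0.4532, -0.0622, 0.0766]
eef_rot: [0.999, -0.035, 0.001, -0.0]
wrist_force: [-0.1, -0.3, 1.6]
opening: -0.0001
grasp_force: 0.9
```

```bash
python3 -m handwheel '[[0,0,-0.05,0,-1],[0,0,0,0,-1],[0,0,0,0,-1]]'
```

```text
t: 5.12
tool_pos: [0.4526, -0.0621, 0.0744]
eef_rot: [0.999, -0.035, 0.0, 0.0]
wrist_force: [-0.1, -0.5, 1.6]
opening: 0.0001
grasp_force: 0.7
```

```bash
python3 -m handwheel '[[0,0,-0.05,0,-1],[0,0,-0.05,0,-1],[0,0,0,0,-1],[0,0,0,0,-1]]'
```

```text
t: 5.45
tool_pos: [0.4518, -0.0621, 0.0701]
eef_rot: [0.999, -0.035, -0.0, 0.0]
wrist_force: [-0.6, 0.3, 1.0]
opening: -0.0001
grasp_force: 0.7
```

```bash
python3 -m handwheel '[[0,0,-0.04,0,-1],[0,0,0,0,-1],[0,0,0,0,-1]]'
python3 - <<'E'
from h import *
a=capture("side")["frame"][140:340,200:420];b=capture("scene")["frame"][130:290,200:400]
cv2.imwrite("pics/c3.png",np.hstack([cv2.resize(a,(396,360)),cv2.resize(b,(400,320),).copy()[:360] if 0 else cv2.resize(b,(400,360))])[...,::-1])
E
```

```text
t: 5.7
tool_pos: [0.4521, -0.0621, 0.0688]
eef_rot: [0.999, -0.035, -0.0, 0.0]
wrist_force: [-1.8, 0.3, 3.3]
opening: -0.0002
grasp_force: 2.0
```

View pics/c3.png

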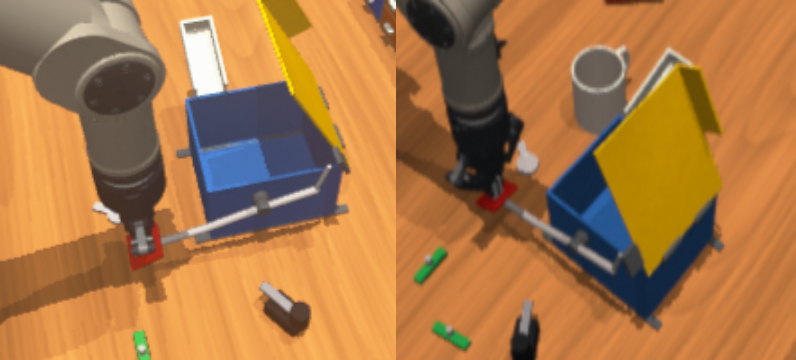

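The lid is wide open and the chute looks empty. I'll measure the lid angle from depth and look for the bearing.

```bash
python3 - <<'E'
from h import *
print(observe()["wrist_force"],observe()["tool_pos"])
a=np.deg2rad(-4.3)
for n in("scene","side"):
    c=capture(n);P=cloud(c);f=c["frame"].astype(int)
    m=((f[...,0]>100)&(f[...,1]>.75*f[...,0])&(f[...,2]<.3*f[...,0])&(P[...,2]>.13)).astype(np.uint8)
    Q=P-[.629,.02,0];x=Q[...,0]*np.cos(a)+Q[...,1]*np.sin(a);y=-Q[...,0]*np.sin(a)+Q[...,1]*np.cos(a)
    k=(m>0)&(abs(y)<60e-3)&(abs(x)<.13)
    if k.sum()>50:
        p=np.polyfit(P[...,2][k],x[k],1);print(n,k.sum(),"lid",np.pi/2-np.arctan(-p[0]) if 0 else np.arctan2(1,-p[0]))
    d=(f.max(-1)<75)&(abs(x)<.075)&(abs(y)<.068)&(P[...,2]<.06)&(P[...,2]>.006)
    print(d.sum(), x[d].mean(),y[d].mean(),P[...,2][d].max() if d.any() else 0)
c=capture("side")["frame"][180:260,290:400];b=capture("wrist")["frame"]
cv2.imwrite("pics/c4.png",np.hstack([cv2.resize(c,(396,288)),cv2.resize(b,(400,288))])[...,::-1])
E
```

```text
[-0.01028974 -0.06534647  4.62445541] [ 0.45205968 -0.06214192  0.06882313]
scene 64 lid 1.9618498911452953
0 nan nan 0
side 403 lid 1.0943658899988715
0 nan nan 0<stdin>:12: RuntimeWarning: Mean of empty slice.
  ret = ret.dtype.type(ret / rcount)
```

View pics/c4.png

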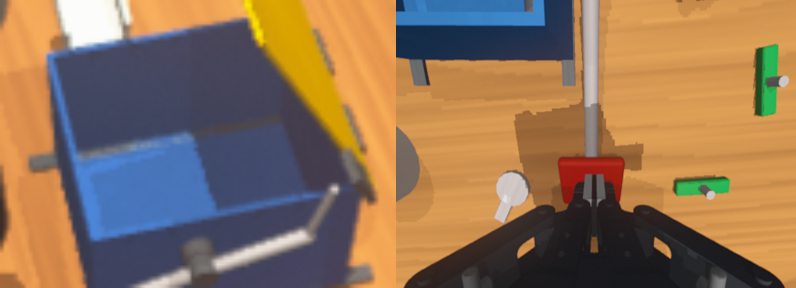

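```bash
python3 -m handwheel '[[0,0,0,0,-1],[0,0,0,0,-1],[0,0,0,0,-1],[0,0,0,0,-1],[0,0,0,0,-1],[0,0,0,0,-1]]'; python3 - <<'E'
from h import *
a=np.deg2rad(-4.3)
for n in("scene","side"):
    c=capture(n);P=cloud(c);Q=P-[.629,.02,0];x=Q[...,0]*np.cos(a)+Q[...,1]*np.sin(a);y=-Q[...,0]*np.sin(a)+Q[...,1]*np.cos(a);z=P[...,2]
    k=(abs(x)<.07)&(abs(y)<.066)&(z<.09)
    print(n,k.sum())
    for y0 in np.arange(-.07,.07,.01):
        s=k&(y>=y0)&(y<y0+.01)
        if s.any():print(round(y0,2),s.sum(),"x",x[s].min().round(3),x[s].max().round(3),"z",np.percentile(z[s],[5,50,95]).round(3))
    s=(x>-.075)&(x<-.025)&(y>.07)&(y<.18)&(z>.1)
    print("chute",[(round(t,2),z[s&(abs(y-t)<.005)].max().round(3)) for t in np.arange(.08,.18,.01) if (s&(abs(y-t)<.005)).any()])
E
```

```text
t: 6.5
tool_pos: [0.4521, -0.0622, 0.0688]
eef_rot: [0.999, -0.036, -0.0, 0.0]
wrist_force: [-2.5, 1.0, 5.9]
opening: -0.0002
grasp_force: 2.6
scene 274
-0.03 2 x -0.061 -0.054 z [0.006 0.006 0.007]
-0.02 73 x -0.07 0.003 z [0.    0.003 0.006]
-0.01 77 x -0.069 0.002 z [-0.001  0.002  0.006]
0.0 61 x -0.069 -0.005 z [-0.     0.002  0.007]
0.01 36 x -0.07 -0.026 z [0.001 0.003 0.005]
0.02 19 x -0.068 -0.044 z [-0.002  0.002  0.005]
0.03 6 x -0.07 -0.061 z [0.001 0.002 0.004]
chute [(np.float64(0.08), np.float64(0.142)), (np.float64(0.09), np.float64(0.145)), (np.float64(0.1), np.float64(0.15)), (np.float64(0.11), np.float64(0.15)), (np.float64(0.12), np.float64(0.154)), (np.float64(0.13), np.float64(0.158)), (np.float64(0.14), np.float64(0.16)), (np.float64(0.15), np.float64(0.163)), (np.float64(0.16), np.float64(0.17)), (np.float64(0.17), np.float64(0.166))]
side 1192
-0.01 37 x -0.065 0.069 z [0.003 0.004 0.007]
0.0 172 x -0.068 0.069 z [0.001 0.004 0.006]
0.01 187 x -0.068 0.07 z [0.001 0.003 0.006]
0.02 177 x -0.067 0.07 z [0.001 0.003 0.006]
0.03 165 x -0.068 0.069 z [0.001 0.004 0.006]
0.04 175 x -0.068 0.07 z [0.001 0.003 0.007]
0.05 172 x -0.068 0.07 z [0.001 0.003 0.006]
0.06 107 x -0.068 0.069 z [0.001 0.004 0.022]
chute [(np.float64(0.08), np.float64(0.144)), (np.float64(0.09), np.float64(0.146)), (np.float64(0.1), np.float64(0.149)), (np.float64(0.11), np.float64(0.152)), (np.float64(0.12), np.float64(0.154)), (np.float64(0.13), np.float64(0.158)), (np.float64(0.14), np.float64(0.161)), (np.float64(0.15), np.float64(0.164)), (np.float64(0.16), np.float64(0.167)), (np.float64(0.17), np.float64(0.165))]
```

The lid is at its stop (about 1.09 rad) and the chute is empty. The bearing must be in the strip by the near wall, which the cameras can't see. Now I'll ease the lever up at about 24 mm/s.

```bash
python3 -m handwheel '[[0,0,0.05,0,-1],[0,0,0.05,0,-1],[0,0,0.05,0,-1],[0,0,0.05,0,-1],[0,0,0.05,0,-1],[0,0,0.05,0,-1],[0,0,0.05,0,-1],[0,0,0.05,0,-1],[0,0,0.05,0,-1],[0,0,0.05,0,-1],[0,0,0.05,0,-1],[0,0,0.05,0,-1]]'
```

```text
t: 7.6
tool_pos: [0.452, -0.0622, 0.0929]
eef_rot: [0.999, -0.036, -0.0, 0.0]
wrist_force: [-3.8, 0.1, 2.5]
opening: 0.0004
grasp_force: 1.9
```

```bash
python3 -m handwheel '[[0,0,0.05,0,-1],[0,0,0.05,0,-1],[0,0,0.05,0,-1],[0,0,0.05,0,-1],[0,0,0.05,0,-1],[0,0,0.05,0,-1],[0,0,0.05,0,-1],[0,0,0.05,0,-1],[0,0,0.05,0,-1],[0,0,0.05,0,-1],[0,0,0.05,0,-1],[0,0,0.05,0,-1]]'
```

```text
t: 8.6
tool_pos: [0.4534, -0.0623, 0.1174]
eef_rot: [0.999, -0.035, 0.001, 0.0]
wrist_force: [-1.2, -1.2, 4.4]
opening: 0.0001
grasp_force: 2.1
```

```bash
python3 -m handwheel '[[0,0,0.05,0,-1],[0,0,0.05,0,-1],[0,0,0.05,0,-1],[0,0,0.05,0,-1],[0,0,0.05,0,-1],[0,0,0.05,0,-1],[0,0,0.05,0,-1],[0,0,0.05,0,-1],[0,0,0.05,0,-1],[0,0,0.05,0,-1],[0,0,0.05,0,-1],[0,0,0.05,0,-1]]'
```

```text
t: 9.6
tool_pos: [0.4504, -0.0621, 0.1399]
eef_rot: [0.999, -0.036, -0.002, 0.0]
wrist_force: [-0.3, 0.6, -0.1]
opening: -0.0001
grasp_force: 0.0
```

Contact ended at about 134 mm. I'll retreat upwards and check.

```bash
python3 -m handwheel '[[0,0,0.1,0,-1],[0,0,0.2,0,-1],[0,0,0.4,0,-1],[0,0,0.5,0,-1],[-0.1,-0.3,0.5,0,-1],[-0.1,-0.5,0.5,0,-1],[-0.1,-0.5,0.3,0,-1],[-0.1,-0.5,0.1,0,-1],[0,-0.3,0,0,-1],[0,0,0,0,-1],[0,0,0,0,-1],[0,0,0,0,-1]]'
python3 - <<'E'
from h import *
a=capture("side")["frame"][140:370,190:420];b=capture("scene")["frame"][110:300,190:400]
cv2.imwrite("pics/c5.png",np.hstack([cv2.resize(a,(400,400)),cv2.resize(b,(400,400))])[...,::-1])
c=capture("side");P=cloud(c);f=c["frame"].astype(int)
m=(f[...,0]>120)&(f[...,1]<70)&(f[...,2]<70)&(P[...,2]>.04)&(P[...,0]<.6);print(np.median(P[m],0))
m=(f[...,0]>150)&(f[...,1]>140)&(f[...,2]<70)&(abs(P[...,1])<.06)&(P[...,2]>.1);print(np.percentile(P[m][:,2],[5,50,95]))
E
```

```text
t: 10.6
tool_pos: [0.436, -0.1446, 0.2441]
eef_rot: [0.999, -0.035, -0.001, -0.001]
wrist_force: [0.7, 0.1, 1.1]
opening: -0.0
grasp_force: 0.0
[ 0.46364907 -0.06871749  0.12373533]
[0.11839594 0.12056758 0.12269389]
```

View pics/c5.png

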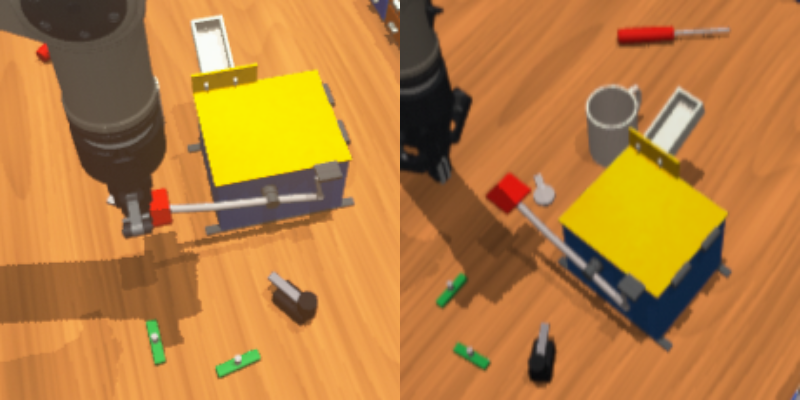

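The lid is shut (yellow at z 0.1206), the pad is back up at z 0.1237, the chute is empty and the mug, tools and parts are where they were. The hand is clear, so I'll hand in.

```bash
python3 -c "
from workcell import hand_in
print(hand_in())"
```

```text
the job is handed in; nothing more can be done
None
```

I handed the job in at about 11 s of the 48 s: the lever was pressed to its stop (lid about 1.09 rad) and eased up until the lid shut; the bearing left the chute, but I never saw it inside the bin, since the near wall hid part of the floor, and no verdict came back.

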